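Cap the bench clamp and hold its hidden bolt head

TASK

Seat the orange cap flat on the clamp block, down over both locating pins, and let go of it. Then reach down into the narrow gap behind the blue bracket, grip the hexagonal bolt head there between the fingers, turn it back until the sagging spanner on the front of the bracket is level, and finish while still gripping the bolt head so that it cannot turn: do not let go at the end. Leave the jar, the tape roll and the small carton where they are.

Things in the scene. Friction and masses are not known exactly. Their poses are not given: they have to be found in the camera images.
- clamp: Fixed bench clamp; origin at the centre of its base plate's underside; x from bracket to block, y along the bracket, z up. Base 150 (x) by 130 by 10. Blue bracket at x -38 to -30, y -45 to 45, top z 100. Pale metal block at x 16 to 66, y -44 to 44, top z 60: the gap between is 46 wide in x, open above and at the ends. Bolt axis along x, y 0, z 75. A peg on the bracket's front carries the spanner.
- cap_seat (a point): Centre of the block's top face (clamp x 41, y 0, z 60), where the cap's origin belongs; axes as the clamp's. Two steel pins, 8 diameter, tapered at the top, stand on the block at y -30 and y 30 from here and rise 14 above its top.
- cap: Loose orange cap plate 44 (x) by 86 (y) by 10 thick, about 0.12 kg, with two through holes of 10.5 diameter at y -30 and 30, and on top a black grip rib 36 long in x, 14 wide in y, from z 10 to z 34. Origin at the centre of the plate's underside, z up. It lies flat on the bench at the start; fits either way round (half a turn).
- bolt_head (a point): Hexagonal bolt head in the gap: 24 across flats, 16 long in x, 20 diameter brass collar between it and the bracket. Origin at the head's centre on the bolt axis (clamp x -11, y 0, z 75); x as the clamp's. Two parallel flats face its own +y and -y. It only turns about x, with the spanner: at the start by -0.26 rad from the clamp's axes; spanner level: axes as the clamp's, those flats upright.
- spanner (a joint): Angle in rad of the spanner and bolt, which turn as one: 0 with the spanner level, positive as its free end droops. At the start the spanner's weight (about 0.025 N m) holds it at 0.26, on the peg, and it sinks back there when the bolt is let go; the other way it can turn to -0.6.
- spanner_tip (a point): The middle of the spanner's free end, in front of the bracket, 103 from the bolt axis; at level spanner it lies at clamp x -49, y 103, z 75. The spanner is up to 36 wide and 8 thick.
- jar: Loose white specimen jar with white screw cap, 51 across, 65 high, origin at the centre of its underside; a bystander.
- tape: Loose roll of cream tape lying flat, 66 across, 18 high, origin at the centre of its underside; a bystander.
- glass_box: Loose small white carton with an orange mark, 50 by 66 by 16 high, origin at the centre of its underside; a bystander.
Things that resemble listed ones, but are neither listed nor needed, are in the scene too. What is meant by the cap is not green or red, and is the larger of those in its own colour.

How it is judged (in metres and radians):
On the way, in this order (a step that is already met when the one before it is completed fails the run):
1. the cap is seated on the block over both pins and let go (horizontal distance between cap and cap_seat below 0.004 m and z of cap in the frame of cap_seat between -0.003 and 0.0025 m and angle between the x axis of cap and the x axis of clamp, either way round below 0.1 rad and angle between cap's own z axis and vertical below 0.06 rad and contact force between the fingers and cap below 0.1 N), for 0.2 s.
2. the bolt head is gripped in the gap and turned so that the spanner is level (contact force between the fingers and spanner above 5 N and distance between the grasp point and bolt_head below 0.022 m and value of joint spanner between -0.09 and 0.09 rad), for 0.3 s.
At the end, for the whole second after the job is handed in: The cap lies flat on the block over both pins (centre within 4 mm, height within 2.5 mm, turned at most 0.1 rad), untouched, and the fingers still grip the bolt head with more than 5 N, gripping point within 22 mm of its centre, holding the spanner still and within 0.09 rad (5 degrees) of level (all of step 2 and horizontal distance between cap and cap_seat below 0.004 m and z of cap in the frame of cap_seat between -0.003 and 0.0025 m and angle between the x axis of cap and the x axis of clamp, either way round below 0.1 rad and angle between cap's own z axis and vertical below 0.06 rad and contact force between the arm and cap below 0.1 N and velocity of joint spanner between -0.1 and 0.1 rad/s); the arm keeps its last pose, push and grip.
It fails at once if the jar, the tape roll or the small carton is shifted by more than 15 mm (distance of any of jar, tape, glass_box from where it was at the start of the episode above 0.015 m).
It also fails if it takes over 40 s, if anything falls off the work surface, if the arm or the gripper's body presses on something with over 40 N, if the wrist force passes 120 N, or if a joint passes its speed limit or range.

ROBOT

A 6-joint arm with a two-finger parallel gripper is mounted at the origin on the work surface; the furniture and walls round the work are solid. World frame = base frame: x ahead of the robot, y to its left, z up, the work surface at z = 0. Lengths are in mm, angles in rad, forces in N, time in s.
With the tool pointing down it reaches from about 325 to 750 mm from the base axis. Payload 7.6 kg.
Tool frame: the origin (TCP) lies at the very end of the fingers, on their centre line; the grasp point (between the pads) lies 19 mm behind it; z points along the fingers, x is the direction in which the jaws open and shut, and the axes are right-handed (so a half turn about z gives the same grasp; the last joint's range is limited). The gripper opens to 85 mm and grips with 20 to 120 N. Pads are 22 mm wide; open, the fingers measure 114 mm over their backs; the gripper's body (76 mm by 85 mm) begins 54 mm behind the grasp point. The pads swing forward as they close: fully open they stand 13 mm farther back than shut.
Start: joints at [1.219, 0.052, 1.401, -0, 1.689, -0.07], TCP at [145.978, 504.318, 231.323] pointing down, gripper open.
Joint ranges: [-2.9, 2.9], [-0.91, 2.17], [0.12, 2.37], [-1.06, 4.2], [0.26, 2.73], [-2.93, 2.93]. Speed limits (rad/s): [2.57, 2.57, 3.01, 3.14, 3.14, 3.14].

INTERFACE

Orientations are given as [roll, pitch, yaw] about the fixed x, y, z axes, in that order (R = Rz(yaw) Ry(pitch) Rx(roll)).
In Python, from station import robot, viewer, order gives the robot as it stands.
- The arm moves only by the tool step_arm, never from a script. Its argument "plan" is a list of rows, each an object with "slide": the shift along the tool's x, y, z in mm, a list of three; "rot": the turn, a rotation vector about the tool's x, y, z in degrees, a list of three. A call has exactly 5 rows; each row shifts and turns the commanded pose from where the row before left it, along the tool's axes as they then stand; what a row does not reach is not made up. A row lasts 1/10 s, in which the tool goes at most 50 mm and 8.59 degrees, less where a joint would pass 70% of its speed; a pose out of reach is approached as far as the arm can. A call is refused whole if a number of a shift passes 50 or a number of a turn 8.59, either way. A call with a gripper value outside its range is refused whole. "hand" is the closure, from 0 (fully open) to 1 (shut), set as the call begins (left out, the last holds). The fingers move at their own pace and stop on an object; the grip force is fixed at half the most. Time passes only in rows, so rows that do not move let the fingers close, or fill a call up. It gives the time, the measured TCP pose, the force and the opening at its end, in the units of the state.
- robot.state(): the state, without advancing time (a new reading comes with each control period).
- viewer.capture(name): name is "side" or "top"; returns a dict with "image" (384x512x3 uint8, red, green, blue), "depth" (384x512 float32, mm along the optical axis (not along the pixel's ray), 0 where there is no reading), "fx", "fy", "cx", "cy" (pixels), "R" (3x3) and "t" (3): a world point X has camera coordinates R X + t. Camera axes: x right, y down, z forward; pixel columns grow to the right and rows downward; lengths in mm; the calibration is good to about 2 mm. A picture is of the moment at which its call begins.
- order.finish_job(): hands the job in, once; it reports no verdict.
The state is a dict: "t": time; "joints": joint angles; "qvel": joint speeds; "effort": joint torques, N m; "eef_pos": TCP position; "orientation": TCP orientation; "ft_force": force on the tool from outside, world axes, zero at the start; "wrist_torque": the same for the moment, N m; "finger_gap": finger opening in mm.
Only numpy, scipy, OpenCV 4.12 (cv2) and the standard library are available. Lean on these libraries where they do the work, as an engineer would, in place of code of your own. Each camera call takes 0.05 s, during which the arm holds its last target. There are 200 camera calls.

## Working session

There is one attempt and no reset: what is moved stays moved. The work goes in short steps, Python scripts to look and compute and a tool call to move; the robot and the scene stay as the last step left them, time stands still between calls to the robot, and variables do not carry over. Pictures are saved under pics/ and viewed, about 8 in all and at most 12, crops included, and the job is handed in when it is done.

Besides the shell and the picture viewer there is one more tool, called after "Emit:" as name([rows], argument=value, ...), one row to a line, values as JSON. step_arm: Moves the arm, as the interface text tells. Its arguments: {"type":"object","properties":{"plan":{"type":"array"},"hand":{"type":"number"}},"required":["plan"]}

```bash
ls; mkdir -p pics
cat > h.py <<'E'
import numpy as np, cv2, pickle
from station import robot, viewer, order
def cap(n, save=None):
    c=viewer.capture(n); pickle.dump(c,open(f'{n}.pkl','wb'))
    if save: cv2.imwrite(f'pics/{save}.png', c['image'][:,:,::-1])
    return c
def cloud(c):
    d=c['depth'];v,u=np.mgrid[:384,:512]
    P=np.stack([(u-c['cx'])/c['fx']*d,(v-c['cy'])/c['fy']*d,d],-1)
    W=(P-np.array(c['t']))@np.array(c['R']); W[d==0]=np.nan
    return W
E
python3 - <<'E'
from h import *
print(robot.state())
a=cap('top');b=cap('side')
cv2.imwrite('pics/a.png',np.vstack([a['image'],b['image']])[:,:,::-1][:, :])
im=np.hstack([a['image'],b['image']])[:,:,::-1]
cv2.imwrite('pics/a.png',a['image'][:,:,::-1]);cv2.imwrite('pics/b.png',b['image'][:,:,::-1])
for c in(a,b): print(c['fx'],c['cx'],c['cy'],c['R'],c['t'])
E
```

```text
pics
{'t': 0.0, 'joints': array([ 1.21870371e+00,  5.28077353e-02,  1.40171616e+00, -2.10364052e-06,
        1.68861192e+00, -7.03118915e-02]), 'qvel': array([-0.00039672, -0.00078443, -0.00132329, -0.00141455, -0.00184652,
        0.00050852]), 'effort': array([-1.09557008e-03, -3.81659532e+01, -3.60191631e+01, -1.71859206e-04,
        6.21412430e-03,  9.19707531e-06]), 'eef_pos': array([145.86523923, 504.01572361, 230.49195234]), 'orientation': array([-3.14148632e+00,  1.53949135e-03,  1.28901544e+00]), 'ft_force': array([-0.56010615,  0.44093894,  0.09152581]), 'wrist_torque': array([ 0.03377886, -0.01565047, -0.0254883 ]), 'finger_gap': 85.47790859871607}
459.71383462506856 252.70839370823515 191.06601164497923 [[ 5.84034158e-02 -9.98292885e-01  5.98132899e-04]
 [-9.77729895e-01 -5.73213753e-02 -2.01887375e-01]
 [ 2.01577016e-01  1.12060999e-02 -9.79408561e-01]] [-157.68438702  515.82939257 1239.63568794]
452.56538313730397 250.76028349159176 204.60534336273153 [[ 0.98400389 -0.17781388  0.0108887 ]
 [-0.09964301 -0.60002097 -0.79375444]
 [ 0.14767401  0.77997247 -0.60814088]] [-521.57880781   23.01397654 1058.57960626]
```

View pics/a.png

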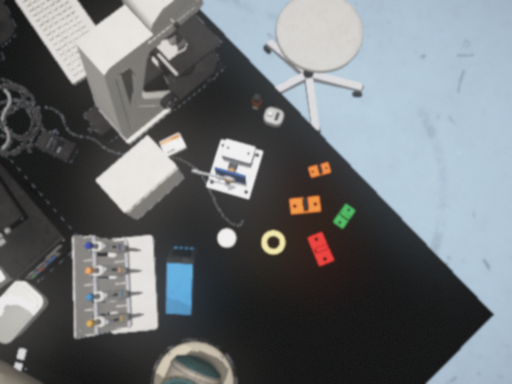

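View pics/b.png

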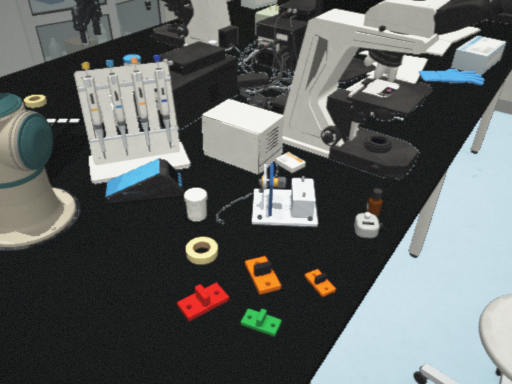

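Top view: candidates for the cap are orange large (305,205), orange small (319,170), green (344,216) and red (320,249). The larger orange one, side (262,274), fits the description. The clamp is at top (235,167), its block on the +x side (238,152) and the bracket at (230,175). I'll measure it and check one crop.

Run:
```python
from h import *
a=pickle.load(open('top.pkl','rb'));b=pickle.load(open('side.pkl','rb'))
for n,c,w in(('top',a,(285,190,330,220)),('side',b,(235,245,295,300))):
    W=cloud(c);hsv=cv2.cvtColor(c['image'],cv2.COLOR_RGB2HSV)
    m=(hsv[...,0]>5)&(hsv[...,0]<22)&(hsv[...,1]>150)&(hsv[...,2]>120)
    mm=np.zeros_like(m);mm[w[1]:w[3],w[0]:w[2]]=m[w[1]:w[3],w[0]:w[2]]
    # ray-plane: intersect orange contour with z=10 plane
    k=cv2.convexHull(np.argwhere(mm)[:,::-1].astype(np.int32))[:,0].astype(float)
    R=np.array(c['R']);t=np.array(c['t']);o=-R.T@t
    r=np.c_[(k[:,0]-c['cx'])/c['fx'],(k[:,1]-c['cy'])/c['fy'],np.ones(len(k))]@R
    P=o+r*((10-o[2])/r[:,2])[:,None]
    print(n,'cap',cv2.minAreaRect(P[:,:2].astype(np.float32)), 'z',np.nanmedian(W[mm],0))
    # clamp clouds by height
    box=(205,135,265,200) if n=='top' else (250,160,320,228)
    Q=W[box[1]:box[3],box[0]:box[2]].reshape(-1,3);I=c['image'][box[1]:box[3],box[0]:box[2]].reshape(-1,3)
    print(np.histogram(Q[:,2],bins=range(-5,130,5)))
    for lo,hi in((6,14),(56,64),(95,104)):
        s=Q[(Q[:,2]>lo)&(Q[:,2]<hi)]
        print(lo,len(s),s.mean(0),cv2.minAreaRect(s[:,:2].astype(np.float32)))
    cv2.imwrite(f'{n}z.png',0*c['image'])
x=lambda c,q,f:cv2.resize(c['image'][q[1]:q[3],q[0]:q[2]],None,fx=f,fy=f,interpolation=cv2.INTER_CUBIC)
A=x(a,(190,125,340,225),4)[:, :];B=x(b,(235,150,335,290),4)
cv2.imwrite('pics/c.png',A[:,:,::-1]);cv2.imwrite('pics/d.png',B[:,:,::-1])
```

```text
top cap ((501.9959716796875, -278.8001708984375), (50.36622619628906, 91.48306274414062), 9.158191680908203) z [ 500.85603081 -275.16149121    8.87760613]
(array([748, 817, 556, 547,  87,  25,  17,  20,  23,  18,  24,  36, 267,
       267,  47,  35,  42,  63,  68,  34,  56,  42,   2,   0,   0,   0]), array([ -5,   0,   5,  10,  15,  20,  25,  30,  35,  40,  45,  50,  55,
        60,  65,  70,  75,  80,  85,  90,  95, 100, 105, 110, 115, 120,
       125]))
6 976 [576.6640356  -70.42003998  10.02004206] ((600.6165771484375, -71.30888366699219), (182.5281982421875, 169.43080139160156), 2.9564929008483887)
56 480 [629.87173726 -74.57491823  59.97519392] ((605.7694091796875, -57.48223876953125), (113.95667266845703, 118.4930419921875), 77.11590576171875)
95 92 [562.24280414 -62.82143001  99.4146831 ] ((556.7685546875, -59.58548355102539), (89.49766540527344, 22.144454956054688), 76.96615600585938)
side cap ((501.2577209472656, -287.40472412109375), (48.02574157714844, 95.13212585449219), 9.140125274658203) z [ 500.50231953 -300.05896892    8.57639125]
(array([1092,  504, 1183,  446,  170,   77,   77,   75,   76,   61,   55,
         55,  397,  115,   41,   53,   51,   70,   46,   22,   55,   14,
          0,    0,    0,    0]), array([ -5,   0,   5,  10,  15,  20,  25,  30,  35,  40,  45,  50,  55,
        60,  65,  70,  75,  80,  85,  90,  95, 100, 105, 110, 115, 120,
       125]))
6 1515 [583.58024526 -66.71909276   9.18956412] ((605.8717651367188, -6.6847076416015625), (277.3375244140625, 152.0730438232422), 81.09403991699219)
56 498 [630.24745011 -81.21203139  59.10416208] ((608.88525390625, -44.687034606933594), (154.30848693847656, 121.3444595336914), 76.71649932861328)
95 69 [562.94931125 -69.57366697  98.95223755] ((563.0557861328125, -66.66322326660156), (89.04852294921875, 6.604127883911133), 77.13249206542969)
```

View pics/c.png

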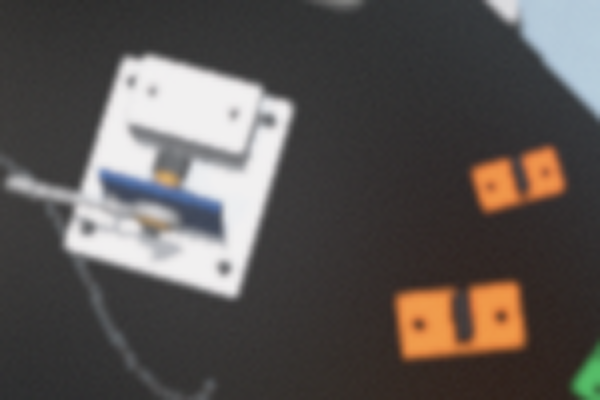

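View pics/d.png

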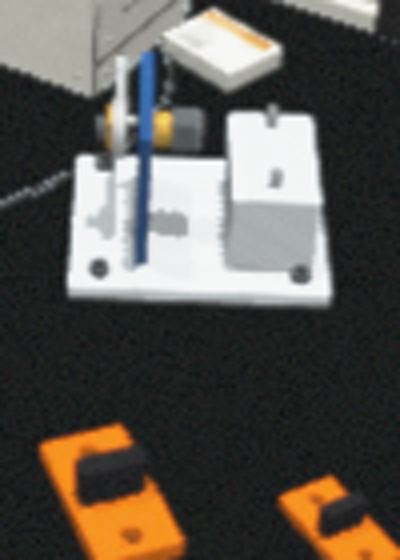

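```bash
cat > fit.py <<'E'
from h import *
from scipy.optimize import minimize
S=8
def proj(c,X):
    p=X@np.array(c['R']).T+np.array(c['t']);return np.c_[p[:,0]/p[:,2]*c['fx']+c['cx'],p[:,1]/p[:,2]*c['fy']+c['cy']]
def box(x0,x1,y0,y1,z0,z1): return np.array([[x,y,z] for x in(x0,x1) for y in(y0,y1) for z in(z0,z1)],float)
def place(B,q,z=0):
    s,k=np.sin(q[2]),np.cos(q[2]);return np.c_[q[0]+k*B[:,0]-s*B[:,1],q[1]+s*B[:,0]+k*B[:,1],B[:,2]+z]
def render(c,boxes,q,w,z=0):
    m=np.zeros(((w[3]-w[1])*S,(w[2]-w[0])*S),np.uint8)
    for B in boxes:
        p=(proj(c,place(B,q,z))-[w[0]-.5,w[1]-.5])*S-.5
        cv2.fillConvexPoly(m,cv2.convexHull(np.round(p*16).astype(np.int32)),255,shift=4)
    return cv2.GaussianBlur(cv2.resize(m,None,fx=1/S,fy=1/S,interpolation=cv2.INTER_AREA).astype(np.float32)/255,(0,0),.8)
def fit(c,boxes,q0,w,obs,wt,z=0):
    o=np.clip(obs[w[1]:w[3],w[0]:w[2]],0,1);g=wt[w[1]:w[3],w[0]:w[2]]
    f=lambda q:(((render(c,boxes,q,w,z)-o)**2)*g).sum()
    s=np.array(q0)+np.vstack([np.zeros(3),np.diag([5,5,.06])])
    r=minimize(f,q0,method='Nelder-Mead',options=dict(initial_simplex=s,xatol=.01,fatol=1e-4,maxiter=400))
    return r.x,r.fun,f
def orange(c):
    h=cv2.cvtColor(c['image'],cv2.COLOR_RGB2HSV);i=c['image'].astype(float)
    return np.clip((i[...,0]-i[...,2])/140,0,1)
CAP=[box(-22,22,-43,43,0,10)]
CL=[box(-75,75,-65,65,0,10),box(16,66,-44,44,0,60),box(-38,-30,-45,45,0,100)]
E
python3 - <<'E'
from fit import *
a=pickle.load(open('top.pkl','rb'));b=pickle.load(open('side.pkl','rb'))
for n,c,w in(('top',a,(280,185,332,222)),('side',b,(238,248,292,300))):
    o=orange(c); i=c['image'].astype(float)
    print(n,'orange max',np.percentile((i[...,0]-i[...,2])[w[1]:w[3],w[0]:w[2]],95))
    wt=np.ones(o.shape)
    q=[502,-279,.16]
    # ignore rib
    p=proj(c,place(box(-20,20,-9,9,10,36),q)).astype(np.int32); cv2.fillConvexPoly(wt,cv2.convexHull(p),0)
    sc=np.percentile((i[...,0]-i[...,2])[w[1]:w[3],w[0]:w[2]],90)
    o=np.clip((i[...,0]-i[...,2])/sc,0,1)
    print('cap',fit(c,CAP,q,w,o,wt)[:2])
    g=i.min(-1) if 0 else i.max(-1)
    w=(195,130,272,208) if n=='top' else (240,165,330,235)
    wt=np.ones(o.shape)
    if n=='top': wt[155:190,190:222]=0
    else: wt[160:186,240:286]=0; wt[:,240:250]=0
    o=np.clip((g-45)/110,0,1)
    q,f,F=fit(c,CL,[602,-70,-.23],w,o,wt); print('clamp',q,f)
    r=render(c,CL,q,w); v=c['image'][w[1]:w[3],w[0]:w[2]].copy()
    v=cv2.resize(v,None,fx=5,fy=5); cs,_=cv2.findContours((cv2.resize(r,None,fx=5,fy=5)>.5).astype(np.uint8),0,2)
    cv2.drawContours(v,cs,-1,(255,0,0),1); cv2.imwrite(f'{n}_f.png',v[:,:,::-1])
    W=cloud(c)
    # block top by depth
    Q=W[w[1]:w[3],w[0]:w[2]].reshape(-1,3); R=np.array([[np.cos(q[2]),-np.sin(q[2])],[np.sin(q[2]),np.cos(q[2])]])
    L=(Q[:,:2]-q[:2])@R
    s=(abs(Q[:,2]-60)<2.5)&(L[:,0]>0)&(L[:,0]<80)&(abs(L[:,1])<60)
    print('block local rng',np.percentile(L[s],[2,50,98],axis=0), Q[s,2].mean())
    s=(Q[:,2]>66)&(L[:,0]>10)&(L[:,0]<80); print('pins',L[s].round(1)[:12],Q[s,2][:12])
x,y=cv2.imread('top_f.png'),cv2.imread('side_f.png'); h=max(x.shape[0],y.shape[0])
pad=lambda v:cv2.copyMakeBorder(v,0,h-v.shape[0],0,0,0)
v=np.hstack([pad(x),pad(y)]); cv2.imwrite('pics/e.png',cv2.resize(v,None,fx=.9,fy=.9)); print(v.shape)
E
```

```text
top orange max 164.0
cap (array([ 5.02134191e+02, -2.79284583e+02,  1.60075356e-01]), np.float64(21.121614493599267))
clamp [ 5.98556449e+02 -7.11454272e+01 -2.07658084e-01] 114.33002124799808
block local rng [[ 13.53938064 -40.83095806]
 [ 35.98370375  -2.07689252]
 [ 61.78323343  43.83127783]] 59.890809844716166
pins [[ 43.2  42.7]
 [ 42.2  33.5]
 [ 42.1  30.3]
 [ 37.8  34.9]
 [ 37.3  31.6]
 [ 38.4  29.1]
 [ 35.9  31.5]
 [ 36.9  28.9]
 [ 40.8   6.6]
 [ 38.4 -17.5]
 [ 39.  -26.2]
 [ 39.4 -29.1]] [67.09421073 68.49306973 71.52705545 71.59687343 75.94674419 74.67377881
 70.98853569 69.96345007 67.10915935 66.60140098 72.31273083 73.61461575]
side orange max 213.0
cap (array([ 5.02251881e+02, -2.83021978e+02,  1.65441958e-01]), np.float64(8.727737323218966))
clamp [ 5.97827343e+02 -7.35450132e+01 -2.21602111e-01] 146.30242869993265
block local rng [[ 16.34440148 -44.4624695 ]
 [ 39.29379102  -3.37873756]
 [ 63.87302206  40.58738527]] 59.22773663500442
pins [[ 38.9  27.8]
 [ 41.6  31.6]
 [ 39.1  28.5]
 [ 41.5  28.3]
 [ 36.9  27.2]
 [ 39.1  26.2]
 [ 41.7  27.8]
 [ 44.1  28.4]
 [ 39.4  26.1]
 [ 41.9  27.7]
 [ 38.7 -28.6]
 [ 40.7 -30.7]] [74.74625556 72.32871809 71.5015616  71.71703803 69.45442573 70.21030934
 69.21318323 68.89402962 67.42000716 66.47151169 71.83277801 73.38257748]
(390, 835, 3)
```

View pics/e.png

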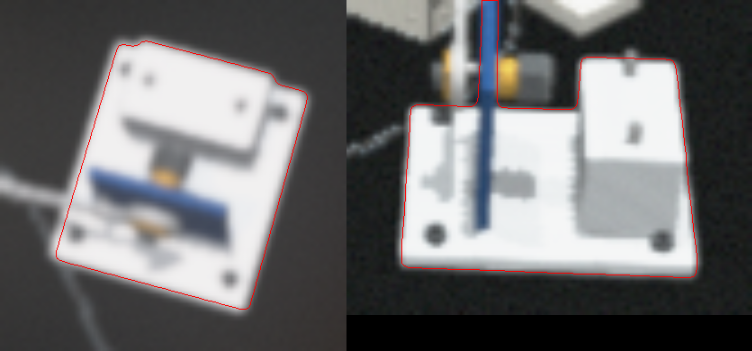

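Overlay: the clamp model outline follows the base, block and bracket in both views, and the larger orange plate fits 44x86. The cameras disagree by about 3 mm in y, which I'll resolve with the cap in hand. Next I check obstacle heights along the swing and plan.

```bash
cat > plan.py <<'E'
from h import *
from scipy.spatial.transform import Rotation as Ro
def rows(target,rpy,n,s=None):
    """n equal-world-step rows from the measured/commanded pose to target, in tool axes"""
    s=s or robot.state(); p=np.array(s['eef_pos']);R=Ro.from_euler('xyz',s['orientation']);T=Ro.from_euler('xyz',rpy)
    rv=(R.inv()*T).as_rotvec(); dp=(np.array(target)-p)/n
    for k in range(n):
        print((R*Ro.from_rotvec(rv*k/n)).inv().apply(dp).round(1).tolist(), np.degrees(rv/n).round(2).tolist())
E
python3 - <<'E'
from plan import *
H=np.full((12,16),-1.)
for n in('top','side'):
    W=cloud(pickle.load(open(f'{n}.pkl','rb'))).reshape(-1,3); W=W[~np.isnan(W[:,0])]
    for x,y,z in W:
        i,j=int((x+0)//75),int((y+500)//75)
        if 0<=i<12 and 0<=j<16: H[i,j]=max(H[i,j],z)
print('cols y from',[ -500+75*j for j in range(16)])
for i in range(12): print(i*75,H[i].round().astype(int))
rows([502,-281,230],[np.pi,0,1.733],18)
E
```

```text
cols y from [-500, -425, -350, -275, -200, -125, -50, 25, 100, 175, 250, 325, 400, 475, 550, 625]
0 [ 10   6   8   7   8 276 291 288  14   8   9  11  14  16   3   3]
75 [  6   7   9   8   7 248 268 242 100 552 541   8 358 354 285  -1]
150 [  7   9   9   8   9   7  43  44 251 286 250   8 356 352 336  -1]
225 [  7   8   8   7   7   8  70  76 199 287 250  77 146 144  44  -1]
300 [  9  14  39  24  23  71  73  77 124 285 251 144 181 184 177  -1]
375 [  7  32  36  26  24  72  71   8  18 133   8 144 185 186 179 177]
450 [  9  29  40  36   7  20  14   7 135 136 134   9 143 185 180 178]
525 [  8   8  26   9  17 107 105 133 135 137 135   9  37 175 178  33]
600 [  3   8  28   8  61  75  76  26 135 135 118 107  39  41  17  36]
675 [ -1   4   8  27  31   8  12  20 335 366 356 123  14  18  14  35]
750 [ -1  -1   3  27  72  72  10 407 413 366 367 161  10  16  15  47]
825 [ -1  -1  -1   2   6   9 423 431 428 398 196   6  31  25 299 298]
[-36.4, 31.1, 0.1] [-0.0, 0.0, -1.41]
[-37.1, 30.2, 0.1] [-0.0, 0.0, -1.41]
[-37.9, 29.3, 0.1] [-0.0, 0.0, -1.41]
[-38.6, 28.4, 0.1] [-0.0, 0.0, -1.41]
[-39.3, 27.4, 0.1] [-0.0, 0.0, -1.41]
[-39.9, 26.4, 0.1] [-0.0, 0.0, -1.41]
[-40.6, 25.4, 0.1] [-0.0, 0.0, -1.41]
[-41.2, 24.4, 0.1] [-0.0, 0.0, -1.41]
[-41.8, 23.4, 0.1] [-0.0, 0.0, -1.41]
[-42.4, 22.4, 0.1] [-0.0, 0.0, -1.41]
[-42.9, 21.3, 0.1] [-0.0, 0.0, -1.41]
[-43.4, 20.2, 0.1] [-0.0, 0.0, -1.41]
[-43.9, 19.2, 0.0] [-0.0, 0.0, -1.41]
[-44.4, 18.1, 0.0] [-0.0, 0.0, -1.41]
[-44.8, 17.0, 0.0] [-0.0, 0.0, -1.41]
[-45.2, 15.9, 0.0] [-0.0, 0.0, -1.41]
[-45.6, 14.7, 0.0] [-0.0, 0.0, -1.41]
[-45.9, 13.6, 0.0] [-0.0, 0.0, -1.41]
```

Emit:
step_arm([
  {"slide":[-12,34,-26],"rot":[0,0,0]},
  {"slide":[-12,34,-26],"rot":[0,0,0]},
  {"slide":[-12,34,-26],"rot":[0,0,0]},
  {"slide":[-12,34,-26],"rot":[0,0,0]},
  {"slide":[-12,34,-26],"rot":[0,0,0]},
], hand=0)

```text
t: 0.6
eef_pos: [293.4, 398.3, 362.0]
orientation: [-3.141, 0.0, 1.289]
ft_force: [0.8, 0.9, 0.6]
finger_gap: 85.4
```

Run:
```python
from plan import *
print(robot.state()['eef_pos'],robot.state()['orientation'])
rows([450,50,360],[np.pi,0,1.5],10)
print(); s=dict(eef_pos=[450,50,360],orientation=[np.pi,0,1.5]); rows([502,-281,200],[np.pi,0,1.733],10,s)
```

```text
[293.43593758 398.30287399 362.04306699] [-3.14137682e+00  3.40271470e-04  1.28924279e+00]
[-29.1, 24.7, 0.2] [-0.0, 0.0, -1.21]
[-29.6, 24.1, 0.2] [-0.0, 0.0, -1.21]
[-30.1, 23.5, 0.2] [-0.0, 0.0, -1.21]
[-30.6, 22.8, 0.2] [-0.0, 0.0, -1.21]
[-31.1, 22.2, 0.2] [-0.0, 0.0, -1.21]
[-31.5, 21.5, 0.2] [-0.0, 0.0, -1.21]
[-32.0, 20.8, 0.2] [-0.0, 0.0, -1.21]
[-32.4, 20.2, 0.2] [-0.0, 0.0, -1.21]
[-32.8, 19.5, 0.2] [-0.0, 0.0, -1.21]
[-33.2, 18.8, 0.2] [-0.0, 0.0, -1.21]

[-32.6, 7.5, 16.0] [0.0, 0.0, -1.33]
[-32.8, 6.8, 16.0] [0.0, 0.0, -1.33]
[-33.0, 6.0, 16.0] [0.0, 0.0, -1.33]
[-33.1, 5.2, 16.0] [0.0, 0.0, -1.33]
[-33.2, 4.5, 16.0] [0.0, 0.0, -1.33]
[-33.3, 3.7, 16.0] [0.0, 0.0, -1.33]
[-33.4, 2.9, 16.0] [0.0, 0.0, -1.33]
[-33.4, 2.1, 16.0] [0.0, 0.0, -1.33]
[-33.5, 1.3, 16.0] [0.0, 0.0, -1.33]
[-33.5, 0.6, 16.0] [0.0, 0.0, -1.33]
```

Emit:
step_arm([
  {"slide":[-29,25,0],"rot":[0,0,-1.2]},
  {"slide":[-29.5,24,0],"rot":[0,0,-1.2]},
  {"slide":[-30,23.5,0],"rot":[0,0,-1.2]},
  {"slide":[-30.5,23,0],"rot":[0,0,-1.2]},
  {"slide":[-31,22,0],"rot":[0,0,-1.2]},
])

```text
t: 1.1
eef_pos: [371.4, 224.2, 361.0]
orientation: [-3.141, 0.0, 1.395]
ft_force: [1.5, -0.3, 0.2]
finger_gap: 85.5
```

Emit:
step_arm([
  {"slide":[-31.5,21.5,0],"rot":[0,0,-1.2]},
  {"slide":[-32,21,0],"rot":[0,0,-1.2]},
  {"slide":[-32.5,20,0],"rot":[0,0,-1.2]},
  {"slide":[-33,19.5,0],"rot":[0,0,-1.2]},
  {"slide":[-33,19,0],"rot":[0,0,-1.2]},
])

```text
t: 1.6
eef_pos: [449.7, 49.9, 361.0]
orientation: [-3.141, -0.0, 1.499]
ft_force: [1.6, -0.1, 0.2]
finger_gap: 85.2
```

Emit:
step_arm([
  {"slide":[-32.5,7.5,16],"rot":[0,0,-1.3]},
  {"slide":[-33,7,16],"rot":[0,0,-1.3]},
  {"slide":[-33,6,16],"rot":[0,0,-1.3]},
  {"slide":[-33,5,16],"rot":[0,0,-1.3]},
  {"slide":[-33,4.5,16],"rot":[0,0,-1.3]},
])

```text
t: 2.1
eef_pos: [474.8, -115.2, 280.2]
orientation: [-3.141, -0.0, 1.613]
ft_force: [0.8, -0.3, 0.0]
finger_gap: 85.5
```

Emit:
step_arm([
  {"slide":[-33,3.5,16],"rot":[0,0,-1.3]},
  {"slide":[-33.5,3,16],"rot":[0,0,-1.3]},
  {"slide":[-33.5,2,16],"rot":[0,0,-1.3]},
  {"slide":[-33.5,1.5,16],"rot":[0,0,-1.3]},
  {"slide":[-33.5,0.5,16],"rot":[0,0,-1.3]},
])

```text
t: 2.6
eef_pos: [499.7, -280.7, 200.1]
orientation: [-3.141, -0.001, 1.726]
ft_force: [0.8, -0.0, -0.0]
finger_gap: 85.3
```

Run:
```python
from plan import *
s=robot.state();print(s['eef_pos'],s['orientation'],s['joints'])
rows([502,-281,100],[np.pi,0,1.733],5); cap('side','f')
```

```text
[ 499.67837845 -280.69977517  200.07757718] [-3.14102207e+00 -6.84369234e-04  1.72613899e+00] [-5.76319129e-01  1.99198235e-01  1.30281346e+00  1.28317095e-04
  1.64046274e+00 -2.30244944e+00]
[-0.1, 0.5, 20.0] [-0.01, -0.01, -0.08]
[-0.1, 0.5, 20.0] [-0.01, -0.01, -0.08]
[-0.1, 0.5, 20.0] [-0.01, -0.01, -0.08]
[-0.1, 0.5, 20.0] [-0.01, -0.01, -0.08]
[-0.1, 0.5, 20.0] [-0.01, -0.01, -0.08]
```

View pics/f.png

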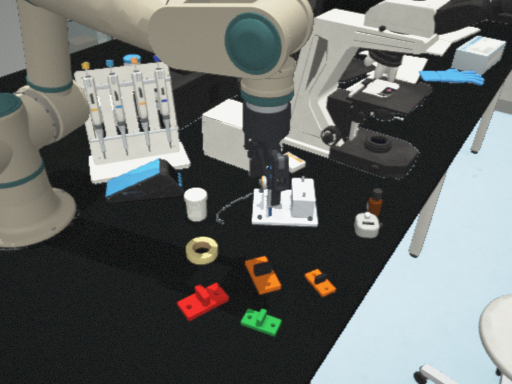

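The gripper hangs open above the cap (262,274). Descending.

Emit:
step_arm([
  {"slide":[0,1,40],"rot":[0,0,-0.2]},
  {"slide":[0,1,40],"rot":[0,0,-0.2]},
  {"slide":[0,0.5,40],"rot":[0,0,0]},
  {"slide":[0,0,30],"rot":[0,0,0]},
  {"slide":[0,0,10],"rot":[0,0,0]},
])

```text
t: 3.15
eef_pos: [500.1, -277.6, 36.9]
orientation: [-3.136, -0.005, 1.732]
ft_force: [-1.1, 0.0, -0.4]
finger_gap: 85.4
```

Emit:
step_arm([
  {"slide":[0,0,10],"rot":[0,0,0]},
  {"slide":[0,0,10],"rot":[0,0,0]},
  {"slide":[0,0,7],"rot":[0,0,0]},
  {"slide":[0,0,0],"rot":[0,0,0]},
  {"slide":[0,0,0],"rot":[0,0,0]},
])

```text
t: 3.65
eef_pos: [502.7, -279.2, 15.0]
orientation: [3.141, 0.001, 1.732]
ft_force: [-0.6, 0.2, 0.6]
finger_gap: 85.3
```

Emit:
step_arm([
  {"slide":[0,0,0],"rot":[0,0,0]},
  {"slide":[0,0,0],"rot":[0,0,0]},
  {"slide":[0,0,0],"rot":[0,0,0]},
  {"slide":[0,0,0],"rot":[0,0,0]},
  {"slide":[0,0,0],"rot":[0,0,0]},
], hand=1)

```text
t: 4.15
eef_pos: [502.4, -279.2, 14.6]
orientation: [3.141, 0.0, 1.732]
ft_force: [-6.0, 4.4, 18.6]
finger_gap: 12.8
```

Emit:
step_arm([
  {"slide":[0,0,0],"rot":[0,0,0]},
  {"slide":[0,0,0],"rot":[0,0,0]},
  {"slide":[0,0,0],"rot":[0,0,0]},
  {"slide":[0,0,0],"rot":[0,0,0]},
  {"slide":[0,0,0],"rot":[0,0,0]},
])

```text
t: 4.65
eef_pos: [502.5, -279.2, 14.6]
orientation: [3.141, 0.0, 1.732]
ft_force: [0.5, 1.0, 4.1]
finger_gap: 12.9
```

Emit:
step_arm([
  {"slide":[0,0,-10],"rot":[0,0,0]},
  {"slide":[0,0,-30],"rot":[0,0,0]},
  {"slide":[0,0,-40],"rot":[0,0,0]},
  {"slide":[0,0,-40],"rot":[0,0,0]},
  {"slide":[0,0,0],"rot":[0,0,0]},
])

```text
t: 5.15
eef_pos: [504.6, -280.4, 141.3]
orientation: [3.133, 0.007, 1.732]
ft_force: [1.5, -0.7, -0.7]
finger_gap: 12.9
```

Run:
```python
from plan import *
s=robot.state();print(s['eef_pos'],s['orientation'],s['finger_gap'])
rows([638,-81,140],[np.pi,0,1.352],10)
```

```text
[ 504.62809238 -280.39831361  141.28244358] [3.1334667  0.00710392 1.73239223] 12.863423771754192
[17.5, 16.4, 0.1] [0.05, 0.03, 2.18]
[18.1, 15.7, 0.1] [0.05, 0.03, 2.18]
[18.7, 15.0, 0.1] [0.05, 0.03, 2.18]
[19.3, 14.3, 0.1] [0.05, 0.03, 2.18]
[19.8, 13.5, 0.1] [0.05, 0.03, 2.18]
[20.3, 12.8, 0.1] [0.05, 0.03, 2.18]
[20.8, 12.0, 0.1] [0.05, 0.03, 2.18]
[21.2, 11.2, 0.1] [0.05, 0.03, 2.18]
[21.6, 10.4, 0.1] [0.05, 0.03, 2.18]
[22.0, 9.5, 0.1] [0.05, 0.03, 2.18]
```

Emit:
step_arm([
  {"slide":[17.5,16.5,0],"rot":[0,0,2.2]},
  {"slide":[18,15.5,0],"rot":[0,0,2.2]},
  {"slide":[18.5,15,0],"rot":[0,0,2.2]},
  {"slide":[19.5,14.5,0],"rot":[0,0,2.2]},
  {"slide":[20,13.5,0],"rot":[0,0,2.2]},
])

```text
t: 5.65
eef_pos: [569.0, -178.2, 132.9]
orientation: [-3.139, -0.001, 1.539]
ft_force: [-0.1, -0.9, -1.3]
finger_gap: 12.6
```

Emit:
step_arm([
  {"slide":[20.5,13,0],"rot":[0,0,2.2]},
  {"slide":[21,12,0],"rot":[0,0,2.2]},
  {"slide":[21,11,0],"rot":[0,0,2.2]},
  {"slide":[21.5,10.5,0],"rot":[0,0,2.2]},
  {"slide":[22,9.5,0],"rot":[0,0,2]},
])

```text
t: 6.15
eef_pos: [636.1, -78.8, 132.8]
orientation: [-3.139, -0.0, 1.35]
ft_force: [-0.1, -0.1, -1.0]
finger_gap: 12.5
```

Emit:
step_arm([
  {"slide":[0,0,0],"rot":[0,0,0]},
  {"slide":[0,0,0],"rot":[0,0,0]},
  {"slide":[0,0,0],"rot":[0,0,0]},
  {"slide":[0,0,0],"rot":[0,0,0]},
  {"slide":[0,0,0],"rot":[0,0,0]},
])

```text
t: 6.65
eef_pos: [636.1, -80.5, 134.3]
orientation: [-3.141, -0.0, 1.351]
ft_force: [1.2, -0.2, -1.6]
finger_gap: 12.2
```

```bash
cp top.pkl top0.pkl
python3 - <<'E'
from fit import *
s=robot.state();print(s['eef_pos'],s['orientation'],s['finger_gap'])
import pickle
b0=viewer.capture('side');a0=viewer.capture('top')
pickle.dump(b0,open('side1.pkl','wb'));pickle.dump(a0,open('top1.pkl','wb'))
p=s['eef_pos'];z=p[2]-14.6;yaw=s['orientation'][2]-np.pi/2
v=[]
for c,n in((a0,'top'),(b0,'side')):
    k=proj(c,np.array([[p[0],p[1],z]]))[0];print(n,k)
    w=[int(k[0])-50,int(k[1])-42,int(k[0])+50,int(k[1])+42]
    im=cv2.resize(c['image'][w[1]:w[3],w[0]:w[2]],None,fx=4,fy=4,interpolation=cv2.INTER_CUBIC)
    q=((proj(c,place(CAP[0],[p[0],p[1],yaw],z))-w[:2]+.5)*4).astype(np.int32)
    cv2.polylines(im,[cv2.convexHull(q)],True,(0,255,0),1); v.append(im)
cv2.imwrite('pics/g.png',np.hstack(v)[:,:,::-1])
E
```

```text
[636.07042816 -80.47311209 134.31420019] [-3.14149558e+00 -3.90228192e-05  1.35097190e+00] 12.161099381928134
top [237.94682391 144.85131163]
side [304.13217044 165.84172069]
```

View pics/g.png

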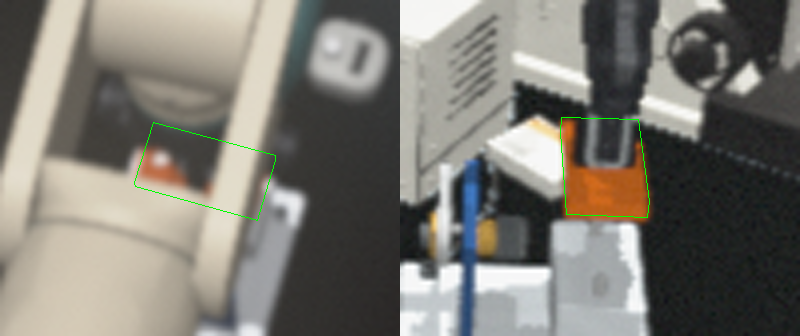

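The side crop shows the plate (orange, about 563–650, 118–217) within about 1 px of where FK puts it; the top view is hidden by the arm. Now I refine the clamp pose with a band-limited edge fit and the side camera's local bias.

Run:
```python
from fit import *
a=pickle.load(open('top0.pkl','rb'));b=pickle.load(open('side1.pkl','rb'))
b=dict(b);b['image']=cv2.imread('pics/b.png')[:,:,::-1].copy()
def band(c,q,w,boxes,z=0,r=4):
    m=(render(c,boxes,q,w,z)>.5).astype(np.uint8);k=np.ones((2*r+1,)*2,np.uint8)
    o=np.zeros((384,512),np.float32);o[w[1]:w[3],w[0]:w[2]]=cv2.dilate(m,k)-cv2.erode(m,k);return o
for n,c,w in(('top',a,(190,125,272,212)),('side',b,(240,160,330,235))):
    g=c['image'].astype(float).mean(-1);q=np.array([598.2,-72.3,-.215])
    for it in range(2):
        wt=band(c,q,w,CL)
        if n=='top': wt[155:190,190:222]=0; wt[130:145,:]*=1
        else: wt[150:187,240:288]=0; wt[:,240:251]=0
        bg,fg=(np.percentile(g[w[1]:w[3],w[0]:w[2]],p) for p in(8,90))
        for ff in(fg,.8*fg):
            q2,f,_=fit(c,CL,q,w,np.clip((g-bg)/(ff-bg),0,1),wt);print(n,bg,ff,q2.round(3),f)
        q=q2
    S_=q[:2]+41*np.array([np.cos(q[2]),np.sin(q[2])]);print('seat',S_)
    for sy in(-30,30): # predicted pin tip px
        print('pin px',proj(c,place(np.array([[41,sy,74.],[41,sy,60]]),q)).round(1).tolist())
# cap in hand, side
c=pickle.load(open('side1.pkl','rb'));s=robot.state();p=s['eef_pos'];z=p[2]-14.6
i=c['image'].astype(float);o=np.clip((i[...,0]-i[...,2])/100,0,1)
w=(270,140,330,200);q=[p[0],p[1],s['orientation'][2]-np.pi/2]
wt=band(c,q,w,CAP,z,4);
k=proj(c,place(box(-40,40,-14,14,10,90),q,z)).astype(np.int32);cv2.fillConvexPoly(wt,cv2.convexHull(k),0)
for dz in(-1.5,0,1.5): print('cap in hand',fit(c,CAP,q,w,o,wt,z+dz)[:2],'FK',q)
x=lambda c,q,f:cv2.resize(c['image'][q[1]:q[3],q[0]:q[2]],None,fx=f,fy=f,interpolation=cv2.INTER_CUBIC)
A=x(a,(215,135,265,180),8);B=x(b,(280,165,330,210),8);cv2.imwrite('pics/h.png',np.hstack([A,B])[:,:,::-1])
```

```text
top 51.0 237.0 [ 5.98376e+02 -6.94930e+01 -2.20000e-01] 7.676864095152715
top 51.0 189.60000000000002 [ 5.98286e+02 -7.02400e+01 -2.15000e-01] 22.024244981433377
top 51.0 237.0 [ 5.98352e+02 -6.93760e+01 -2.21000e-01] 8.546812035925784
top 51.0 189.60000000000002 [ 5.98303e+02 -7.02580e+01 -2.14000e-01] 22.335997995959552
seat [638.3643777  -78.98019296]
pin px [[248.2, 151.7], [248.3, 153.1]]
pin px [[227.7, 146.2], [228.0, 147.6]]
side 26.333333333333332 244.33333333333334 [ 5.97852e+02 -7.27760e+01 -2.29000e-01] 36.58061791644157
side 26.333333333333332 195.4666666666667 [ 5.97858e+02 -7.32070e+01 -2.23000e-01] 25.422646446312953
side 26.333333333333332 244.33333333333334 [ 5.97896e+02 -7.29630e+01 -2.27000e-01] 37.28286243602629
side 26.333333333333332 195.4666666666667 [ 5.97858e+02 -7.32070e+01 -2.23000e-01] 25.897941134979813
seat [637.84274983 -82.27520059]
pin px [[304.1, 190.5], [303.6, 195.5]]
pin px [[302.8, 175.7], [302.4, 180.6]]
cap in hand (array([ 6.35458697e+02, -8.25075956e+01, -2.05727297e-01]), np.float64(4.06371054528543)) FK [np.float64(636.2072833073778), np.float64(-80.2605805043835), np.float64(-0.21955212377761213)]
cap in hand (array([ 6.34904824e+02, -8.48128386e+01, -2.10376288e-01]), np.float64(3.8521136796714845)) FK [np.float64(636.2072833073778), np.float64(-80.2605805043835), np.float64(-0.21955212377761213)]
cap in hand (array([ 6.34269299e+02, -8.70138480e+01, -2.14215754e-01]), np.float64(3.65747784743544)) FK [np.float64(636.2072833073778), np.float64(-80.2605805043835), np.float64(-0.21955212377761213)]
```

View pics/h.png

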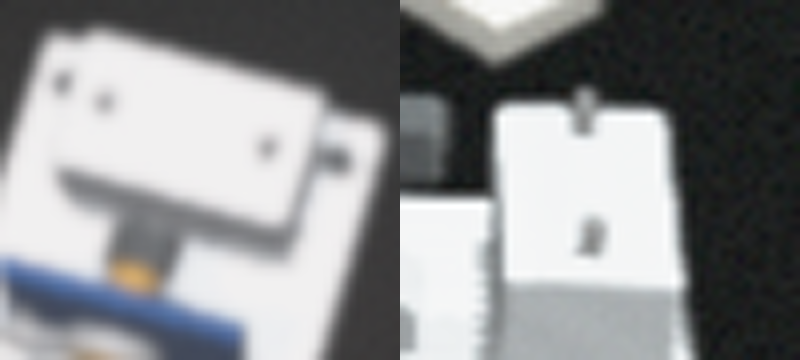

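Emit:
step_arm([
  {"slide":[2.4,2.2,0],"rot":[0,0,0]},
  {"slide":[0,0,15],"rot":[0,0,0]},
  {"slide":[0,0,15],"rot":[0,0,0]},
  {"slide":[0,0,10],"rot":[0,0,0]},
  {"slide":[0,0,0],"rot":[0,0,0]},
])

```text
t: 7.25
eef_pos: [637.5, -77.6, 90.8]
orientation: [-3.136, 0.0, 1.352]
ft_force: [-0.3, 0.5, -2.8]
finger_gap: 12.5
```

Emit:
step_arm([
  {"slide":[0,0,0],"rot":[0,0,0]},
  {"slide":[0,0,0],"rot":[0,0,0]},
  {"slide":[0,0,2],"rot":[0,0,0]},
  {"slide":[0,0,0],"rot":[0,0,0]},
  {"slide":[0,0,0],"rot":[0,0,0]},
])

```text
t: 7.75
eef_pos: [639.1, -78.0, 92.5]
orientation: [3.141, -0.0, 1.352]
ft_force: [-0.3, 0.0, -1.9]
finger_gap: 12.9
```

Emit:
step_arm([
  {"slide":[0,0,2],"rot":[0,0,0]},
  {"slide":[0,0,2],"rot":[0,0,0]},
  {"slide":[0,0,0],"rot":[0,0,0]},
  {"slide":[0,0,0],"rot":[0,0,0]},
  {"slide":[0,0,0],"rot":[0,0,0]},
])

```text
t: 8.25
eef_pos: [639.1, -77.9, 88.4]
orientation: [3.141, -0.0, 1.352]
ft_force: [0.3, -0.0, -1.7]
finger_gap: 12.6
```

Run:
```python
from fit import *
s=robot.state();print(s['eef_pos'],s['orientation'],s['finger_gap'],s['ft_force'],s['wrist_torque'])
c=viewer.capture('side');pickle.dump(c,open('side2.pkl','wb'))
p=s['eef_pos'];q=[p[0],p[1],s['orientation'][2]-np.pi/2];w=(265,145,335,205)
im=cv2.resize(c['image'][w[1]:w[3],w[0]:w[2]],None,fx=8,fy=8,interpolation=cv2.INTER_CUBIC)
k=((proj(c,place(CAP[0],q,p[2]-14.6))-w[:2]+.5)*8).astype(np.int32);cv2.polylines(im,[cv2.convexHull(k)],True,(0,255,0),1)
cv2.imwrite('pics/i.png',im[:,:,::-1])
```

```text
[639.07949318 -77.91526228  88.3738369 ] [ 3.14144085e+00 -1.07886057e-04  1.35185207e+00] 12.598429562980915 [ 0.30144182 -0.03657309 -1.67128759] [ 0.02174781  0.01510537 -0.01181241]
```

View pics/i.png

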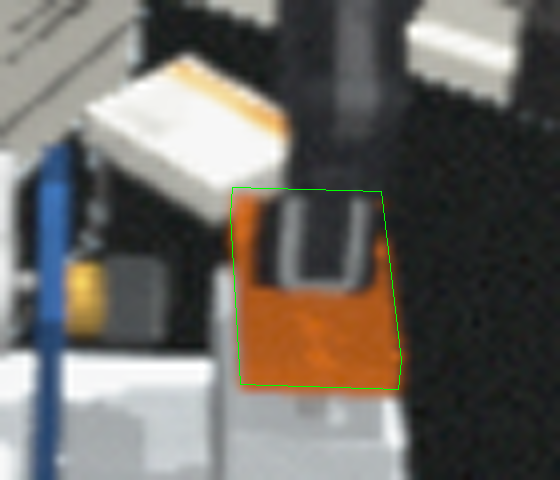

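The plate is just above the pins (lower edge at 240–400, 388), level, with no contact force. Lowering gently.

Emit:
step_arm([
  {"slide":[0,0,1.5],"rot":[0,0,0]},
  {"slide":[0,0,1],"rot":[0,0,0]},
  {"slide":[0,0,1],"rot":[0,0,0]},
  {"slide":[0,0,0],"rot":[0,0,0]},
  {"slide":[0,0,0],"rot":[0,0,0]},
])

```text
t: 8.8
eef_pos: [639.0, -77.9, 84.8]
orientation: [-3.142, -0.0, 1.352]
ft_force: [-0.1, -0.5, -1.6]
finger_gap: 12.3
```

Run:
```python
from h import *
s=robot.state();print(s['eef_pos'],s['orientation'],s['finger_gap'],s['ft_force'],s['wrist_torque'])
```

```text
[639.01640728 -77.94708388  84.7614269 ] [-3.14154100e+00 -7.57490133e-05  1.35180875e+00] 12.29182470945959 [-0.10768982 -0.45458769 -1.55278804] [-0.04974663  0.02368318  0.00133388]
```

Emit:
step_arm([
  {"slide":[0,0,1],"rot":[0,0,0]},
  {"slide":[0,0,1],"rot":[0,0,0]},
  {"slide":[0,0,1],"rot":[0,0,0]},
  {"slide":[0,0,0],"rot":[0,0,0]},
  {"slide":[0,0,0],"rot":[0,0,0]},
])

```text
t: 9.3
eef_pos: [639.0, -78.4, 81.7]
orientation: [3.141, 0.001, 1.351]
ft_force: [-0.8, -4.0, 0.3]
finger_gap: 12.4
```

Run:
```python
from h import *
s=robot.state();print(s['eef_pos'],s['orientation'],s['finger_gap'],s['ft_force'],s['wrist_torque'])
```

```text
[638.99044146 -78.40834197  81.72596016] [3.14146552e+00 6.03563078e-04 1.35144069e+00] 12.41454691657556 [-0.79354813 -3.96992492  0.29513791] [-0.76621766  0.0894948   0.01442765]
```

Holes are engaged; the side force of -4 N in y says shift slightly -y.

Emit:
step_arm([
  {"slide":[-0.8,0,0],"rot":[0,0,0]},
  {"slide":[0,0,1.5],"rot":[0,0,0]},
  {"slide":[0,0,1.5],"rot":[0,0,0]},
  {"slide":[0,0,0],"rot":[0,0,0]},
  {"slide":[0,0,0],"rot":[0,0,0]},
])

```text
t: 9.8
eef_pos: [638.7, -78.5, 78.4]
orientation: [-3.141, -0.0, 1.352]
ft_force: [0.0, -1.8, -1.1]
finger_gap: 12.7
```

Run:
```python
from h import *
s=robot.state();print(s['eef_pos'],s['orientation'],s['finger_gap'],s['ft_force'],s['wrist_torque'])
```

```text
[638.73512193 -78.50866424  78.35907335] [-3.14103656e+00 -2.93468477e-04  1.35200114e+00] 12.676577074478105 [ 0.04938923 -1.8390667  -1.14093249] [-0.25107423 -0.00403198 -0.04359572]
```

Emit:
step_arm([
  {"slide":[-0.4,0,1.5],"rot":[0,0,0]},
  {"slide":[0,0,1.5],"rot":[0,0,0]},
  {"slide":[0,0,1],"rot":[0,0,0]},
  {"slide":[0,0,0.5],"rot":[0,0,0]},
  {"slide":[0,0,0],"rot":[0,0,0]},
])

```text
t: 10.3
eef_pos: [638.9, -78.9, 74.7]
orientation: [3.141, -0.0, 1.352]
ft_force: [-2.4, 2.1, 1.2]
finger_gap: 12.6
```

Run:
```python
from h import *
s=robot.state();print(s['eef_pos'],s['orientation'],s['finger_gap'],s['ft_force'],s['wrist_torque'])
```

```text
[638.86521131 -78.88037476  74.66610253] [ 3.14133085e+00 -4.04160632e-04  1.35203878e+00] 12.638718280304023 [-2.39200123  2.10236227  1.15610333] [0.11046358 0.26647519 0.0013068 ]
```

Emit:
step_arm([
  {"slide":[0,0,0.5],"rot":[0,0,0]},
  {"slide":[0,0,0.5],"rot":[0,0,0]},
  {"slide":[0,0,0],"rot":[0,0,0]},
  {"slide":[0,0,0],"rot":[0,0,0]},
  {"slide":[0,0,0],"rot":[0,0,0]},
])

```text
t: 10.8
eef_pos: [638.9, -78.9, 74.7]
orientation: [3.141, -0.0, 1.352]
ft_force: [-5.8, 1.6, 7.2]
finger_gap: 12.7
```

Emit:
step_arm([
  {"slide":[0,0,0],"rot":[0,0,0]},
  {"slide":[0,0,0],"rot":[0,0,0]},
  {"slide":[0,0,0],"rot":[0,0,0]},
  {"slide":[0,0,0],"rot":[0,0,0]},
  {"slide":[0,0,0],"rot":[0,0,0]},
], hand=0)

```text
t: 11.3
eef_pos: [638.8, -79.2, 73.1]
orientation: [-3.141, -0.0, 1.352]
ft_force: [-0.7, -0.0, 0.2]
finger_gap: 83.2
```

Emit:
step_arm([
  {"slide":[0,0,0],"rot":[0,0,0]},
  {"slide":[0,0,-20],"rot":[0,0,0]},
  {"slide":[0,0,-30],"rot":[0,0,0]},
  {"slide":[0,0,-40],"rot":[0,0,0]},
  {"slide":[0,0,0],"rot":[0,0,0]},
])

```text
t: 11.8
eef_pos: [641.3, -79.5, 170.8]
orientation: [3.13, -0.001, 1.352]
ft_force: [0.3, -0.4, 1.2]
finger_gap: 85.5
```

Run:
```python
from fit import *
s=robot.state();print(s['eef_pos'],s['orientation'],s['finger_gap'],s['ft_force'])
c=viewer.capture('side');pickle.dump(c,open('side3.pkl','wb'))
q=[638.8,-82.5,-.219];w=(245,135,335,215)
W=cloud(c);i=c['image'].astype(int);m=(i[...,0]-i[...,2]>60);m[:,:270]=0;m[:,330:]=0;m[:160]=0;m[215:]=0
Q=W[m];Q=Q[(Q[:,2]>50)&(Q[:,2]<80)];print('orange z',np.percentile(Q[:,2],[5,25,50,75,90]),len(Q))
T=Q[abs(Q[:,2]-np.percentile(Q[:,2],70))<4];A=np.c_[T[:,:2]-T[:,:2].mean(0),np.ones(len(T))];print('plane',np.linalg.lstsq(A,T[:,2],rcond=None)[0])
im=cv2.resize(c['image'][w[1]:w[3],w[0]:w[2]],None,fx=7,fy=7,interpolation=cv2.INTER_CUBIC)
k=((proj(c,place(CAP[0],q,60))-w[:2]+.5)*7).astype(np.int32);cv2.polylines(im,[cv2.convexHull(k)],True,(0,255,0),1)
cv2.imwrite('pics/j.png',im[:,:,::-1])
```

```text
[641.3257498  -79.54978027 170.79168374] [ 3.12993491e+00 -5.60895044e-04  1.35187402e+00] 85.47009184416675 [ 0.31925752 -0.36344308  1.24463844]
orange z [60.50506677 67.37208908 68.56446028 69.71537195 70.82414639] 316
plane [-1.08668768e-02 -1.16998440e-03  6.89726935e+01]
```

View pics/j.png

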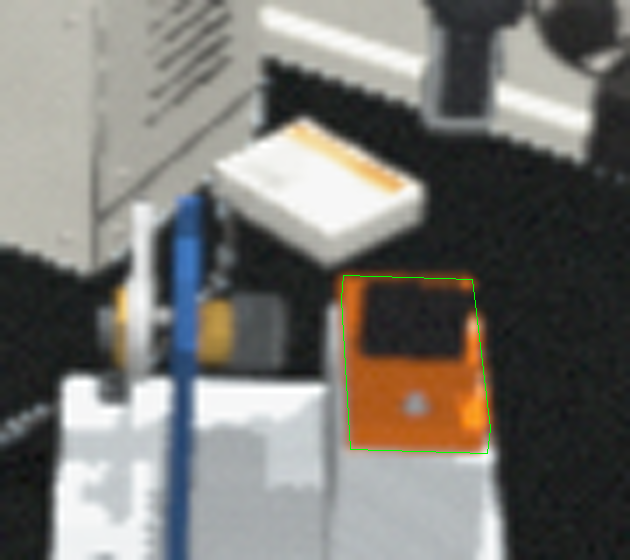

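The cap sits on the block: the pin tip shows through its hole at crop (415,403), its outline matches the seat, and its top is at z≈69 and flat (side camera reads about 1 mm low). Now I plan the bolt approach and check clearance to the white box.

Run:
```python
from plan import *
for f in('top0','side1'):
    W=cloud(pickle.load(open(f+'.pkl','rb'))).reshape(-1,3)
    s=(W[:,2]>80)&(W[:,0]>470)&(W[:,0]<680)&(W[:,1]>-30)&(W[:,1]<110)
    for x0 in range(470,680,30):
        m=s&(abs(W[:,0]-x0-15)<15); 
        if m.sum()>3: print(f,x0,'min y',np.percentile(W[m,1],2).round(),'zmax',W[m,2].max().round())
cz=-.219; R=Ro.from_euler('z',cz)
B=np.array([638.5,-79,0])+R.apply([-50.5,0,0]); B[2]=75
print('bolt',B, 'tool up lean')
s=robot.state()
T0=Ro.from_euler('xyz',[np.pi,0,cz+np.pi/2])
tilt=Ro.from_rotvec(R.apply([1,0,0])*-.26)*T0
z=tilt.apply([0,0,1]);print('zdir',z, 'xdir',tilt.apply([1,0,0]))
rpy=tilt.as_euler('xyz');print(rpy)
for h in(70,0): print('tcp',B+z*(19-h))
rows(B+z*(19-75),rpy,5,s)
print((T0.inv()*tilt).as_rotvec(degrees=True))
```

```text
top0 500 min y 105.0 zmax 127.0
top0 530 min y 79.0 zmax 132.0
top0 560 min y -29.0 zmax 133.0
side1 500 min y -19.0 zmax 458.0
side1 530 min y -26.0 zmax 458.0
side1 560 min y -30.0 zmax 458.0
side1 590 min y -30.0 zmax 458.0
bolt [589.20618286 -68.02869236  75.        ] tool up lean
zdir [-0.05585168 -0.25094023 -0.96638998] xdir [ 0.20995172  0.94330794 -0.25708055]
[3.14159265 0.26       1.35179633]
tcp [592.05461852 -55.23074053 124.28588888]
tcp [588.14500094 -72.79655677  56.63859042]
[2.9, -10.5, 7.6] [0.08, -2.98, -0.01]
[3.3, -10.5, 7.4] [0.08, -2.98, -0.01]
[3.7, -10.5, 7.3] [0.08, -2.98, -0.01]
[4.0, -10.5, 7.1] [0.08, -2.98, -0.01]
[4.4, -10.5, 6.9] [0.08, -2.98, -0.01]
[ 0.00000000e+00 -1.48969027e+01  5.46688967e-15]
```

Emit:
step_arm([
  {"slide":[2.9,-10.2,6.8],"rot":[0,-3,0]},
  {"slide":[3.2,-10.2,6.6],"rot":[0,-3,0]},
  {"slide":[3.6,-10.2,6.5],"rot":[0,-3,0]},
  {"slide":[3.9,-10.2,6.3],"rot":[0,-3,0]},
  {"slide":[4.2,-10.2,6],"rot":[0,-2.9,0]},
])

```text
t: 12.35
eef_pos: [591.2, -53.8, 127.8]
orientation: [-3.14, 0.262, 1.353]
ft_force: [0.3, 0.2, 0.3]
finger_gap: 85.5
```

Emit:
step_arm([
  {"slide":[0,0,0],"rot":[0,0,0]},
  {"slide":[0,0,0],"rot":[0,0,0]},
  {"slide":[0,0,0],"rot":[0,0,0]},
  {"slide":[0,0,0],"rot":[0,0,0]},
  {"slide":[0,0,0],"rot":[0,0,0]},
])

```text
t: 12.85
eef_pos: [592.4, -54.5, 129.6]
orientation: [3.141, 0.26, 1.351]
ft_force: [0.2, 0.9, -0.3]
finger_gap: 85.5
```

Run:
```python
from plan import *
s=robot.state();print(s['eef_pos'],s['orientation'],s['finger_gap'],s['ft_force'])
rows([588.15,-72.8,56.6],[np.pi,.26,1.3518],5,s)
c=viewer.capture('side');w=(225,110,335,215);im=cv2.resize(c['image'][w[1]:w[3],w[0]:w[2]],None,fx=5.5,fy=5.5,interpolation=cv2.INTER_CUBIC)
cv2.imwrite('pics/k.png',im[:,:,::-1])
```

```text
[592.37822567 -54.54988878 129.60673324] [3.14095854 0.25956119 1.35081649] 85.46006118144034 [ 0.15863505  0.90596094 -0.28130752]
[0.1, -0.0, 15.1] [0.0, -0.01, -0.01]
[0.1, -0.0, 15.1] [0.0, -0.01, -0.01]
[0.1, -0.0, 15.1] [0.0, -0.01, -0.01]
[0.1, -0.0, 15.1] [0.0, -0.01, -0.01]
[0.1, -0.0, 15.1] [0.0, -0.01, -0.01]
```

View pics/k.png

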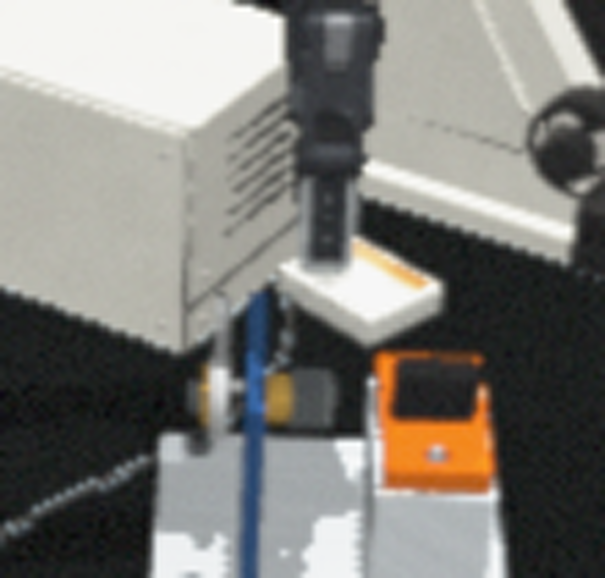

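Fingers (300–358, 170–270) hang above the gap; bolt head at (315,398). I'll check numerically that the projected TCP and bolt agree with the picture.

Run:
```python
from fit import *
c=pickle.load(open('side3.pkl','rb'));s=robot.state()
from scipy.spatial.transform import Rotation as Ro
R=Ro.from_euler('xyz',s['orientation']);p=np.array(s['eef_pos'])
f=lambda X:((proj(c,np.atleast_2d(X))-[225,110]+.5)*5.5).round().tolist()
# right(-y) finger: open, tips 13 back, at tool x -42
for d in(0,75):
  for sx in(-42.5,42.5): print(d,sx,'pad edges y-11,+11',f(p+R.apply([[sx,-11,-13+d],[sx,11,-13+d]])))
Rz=Ro.from_euler('z',-.219)
P=lambda x,y,z:np.array([638.5,-79,0])+Rz.apply([x-41,y,0])+[0,0,z]
print('head x-19,-3 at y-10',f(P(-19,-10,75)),f(P(-3,-10,75)),'bracket top x-38,-30,y-45',f(P(-38,-45,100)),f(P(-30,-45,100)),'bracket y45',f(P(-30,45,100)),'block edge',f(P(16,-44,60)),'cap corner',f(P(19,-43,60)),f(P(63,-43,60)))
```

```text
0 -42.5 pad edges y-11,+11 [[297.0, 264.0], [353.0, 265.0]]
0 42.5 pad edges y-11,+11 [[293.0, 206.0], [345.0, 208.0]]
75 -42.5 pad edges y-11,+11 [[289.0, 442.0], [343.0, 443.0]]
75 42.5 pad edges y-11,+11 [[285.0, 373.0], [336.0, 375.0]]
head x-19,-3 at y-10 [[291.0, 407.0]] [[329.0, 408.0]] bracket top x-38,-30,y-45 [[247.0, 404.0]] [[267.0, 404.0]] bracket y45 [[267.0, 285.0]] block edge [[375.0, 487.0]] cap corner [[383.0, 485.0]] [[490.0, 489.0]]
```

Predictions match the picture to within about 2 mm, and the fingers clear both the bracket and the block. Going in.

Emit:
step_arm([
  {"slide":[0,0,20],"rot":[0,0,0]},
  {"slide":[0,0,20],"rot":[0,0,0]},
  {"slide":[0,0,15],"rot":[0,0,0]},
  {"slide":[0,0,0],"rot":[0,0,0]},
  {"slide":[0,0,0],"rot":[0,0,0]},
])

```text
t: 13.4
eef_pos: [589.2, -67.8, 76.5]
orientation: [3.141, 0.26, 1.352]
ft_force: [0.0, 0.2, 0.6]
finger_gap: 85.3
```

Emit:
step_arm([
  {"slide":[0,0,10],"rot":[0,0,0]},
  {"slide":[0,0,10],"rot":[0,0,0]},
  {"slide":[0,0,0],"rot":[0,0,0]},
  {"slide":[0,0,0],"rot":[0,0,0]},
  {"slide":[0,0,0],"rot":[0,0,0]},
])

```text
t: 13.9
eef_pos: [588.2, -72.8, 57.2]
orientation: [3.141, 0.26, 1.352]
ft_force: [-0.1, -0.1, -0.0]
finger_gap: 85.4
```

Emit:
step_arm([
  {"slide":[0,0,0],"rot":[0,0,0]},
  {"slide":[0,0,0],"rot":[0,0,0]},
  {"slide":[0,0,0],"rot":[0,0,0]},
  {"slide":[0,0,0],"rot":[0,0,0]},
  {"slide":[0,0,0],"rot":[0,0,0]},
], hand=1)

```text
t: 14.4
eef_pos: [587.9, -73.2, 57.3]
orientation: [3.141, 0.261, 1.351]
ft_force: [-1.9, -1.4, 3.5]
finger_gap: 22.7
```

Run:
```python
from plan import *
s=robot.state();print(s['eef_pos'],s['orientation'],s['finger_gap'],s['ft_force'],s['wrist_torque'])
```

```text
[587.87581346 -73.22194597  57.25553249] [3.14148568 0.26081485 1.35145051] 22.73241899511088 [-1.89802817 -1.36902032  3.50429269] [-0.21435325  0.34628628 -0.13173668]
```

Gap 22.7 (the same offset of about 1.2 as on the 14 mm rib) means it holds the 24 mm flats. Turning back by 15° about the bolt axis.

Emit:
step_arm([
  {"slide":[0.5,0,0],"rot":[0,1.5,0]},
  {"slide":[0.5,0,0],"rot":[0,1.5,0]},
  {"slide":[0.5,0,0],"rot":[0,1.5,0]},
  {"slide":[0.5,0,0],"rot":[0,1.5,0]},
  {"slide":[0.5,0,0],"rot":[0,1.5,0]},
])

```text
t: 14.9
eef_pos: [588.4, -70.8, 56.7]
orientation: [3.141, 0.127, 1.351]
ft_force: [-4.6, -3.9, 5.2]
finger_gap: 23.2
```

Emit:
step_arm([
  {"slide":[0.5,0,0],"rot":[0,1.5,0]},
  {"slide":[0.5,0,0],"rot":[0,1.5,0]},
  {"slide":[0.5,0,0],"rot":[0,1.5,0]},
  {"slide":[0.5,0,0],"rot":[0,1.5,0]},
  {"slide":[0.5,0,0],"rot":[0,1.4,0]},
])

```text
t: 15.4
eef_pos: [588.9, -68.5, 56.6]
orientation: [3.141, -0.002, 1.351]
ft_force: [-4.6, -4.3, 5.8]
finger_gap: 22.7
```

Emit:
step_arm([
  {"slide":[0,0,0],"rot":[0,0,0]},
  {"slide":[0,0,0],"rot":[0,0,0]},
  {"slide":[0,0,0],"rot":[0,0,0]},
  {"slide":[0,0,0],"rot":[0,0,0]},
  {"slide":[0,0,0],"rot":[0,0,0]},
])

```text
t: 15.9
eef_pos: [588.9, -68.5, 56.6]
orientation: [3.141, -0.001, 1.351]
ft_force: [-4.3, -3.9, 6.8]
finger_gap: 22.8
```

Run:
```python
from fit import *
s=robot.state();print(s['eef_pos'],s['orientation'],s['finger_gap'],s['ft_force'],s['wrist_torque'],s['qvel'].round(4))
c=viewer.capture('side');a=viewer.capture('top')
from scipy.spatial.transform import Rotation as Ro
Rz=Ro.from_euler('z',-.219);P=lambda x,y,z:np.array([638.5,-79,0])+Rz.apply([x-41,y,0])+[0,0,z]
v=[]
for c,w,f in((c,(225,110,335,215),3.6),(a,(185,120,275,215),4)):
    im=cv2.resize(c['image'][w[1]:w[3],w[0]:w[2]],None,fx=f,fy=f,interpolation=cv2.INTER_CUBIC)
    for y,z,col in((103,75,(0,255,0)),(103*np.cos(.26),75-103*np.sin(.26),(255,0,0))):
        k=((proj(c,P(-49,y,z)[None])[0]-w[:2]+.5)*f).astype(int);cv2.circle(im,tuple(map(int,k)),5,col,1)
    v.append(cv2.copyMakeBorder(im,0,400-im.shape[0],0,0,0) if im.shape[0]<400 else im[:400])
cv2.imwrite('pics/l.png',np.hstack(v)[:,:,::-1])
W=cloud(c)
```

```text
[588.94718406 -68.52434544  56.60463382] [ 3.14120141e+00 -8.02756990e-04  1.35118592e+00] 22.766517555083368 [-4.29693067 -3.91473993  6.75852313] [-0.59435573  0.78074198 -0.10787086] [0.0013 0.0001 0.0011 0.0003 0.0008 0.0011]
```

View pics/l.png

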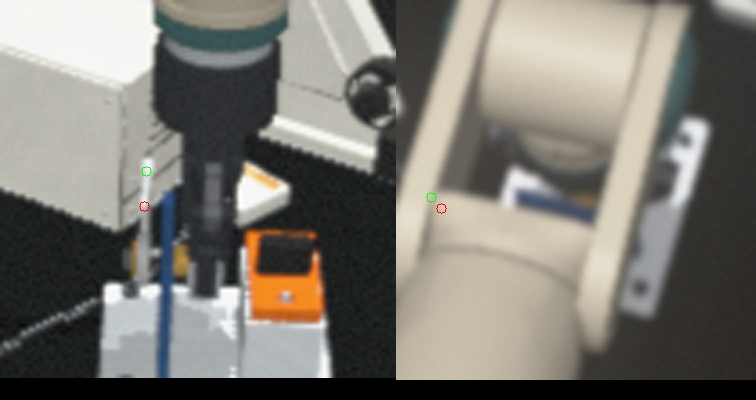

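The spanner tip rose from crop y≈190 to 160, to the level mark (green, 171); the cap is undisturbed with its pin tip visible. I'll put a number on the spanner angle using depth.

Run:
```python
from fit import *
from scipy.spatial.transform import Rotation as Ro
b=pickle.load(open('side3.pkl','rb'));c=viewer.capture('side')
Rz=Ro.from_euler('z',-.219)
O=np.array([638.5,-79,0])-Rz.apply([41,0,0])
for n,k in(('before',b),('now',c)):
    W=cloud(k);L=(W.reshape(-1,3)-O-[-.8,-4,0])@Rz.as_matrix()
    i=k['image'].reshape(-1,3).astype(int)
    s=(abs(L[:,0]+49)<9)&(L[:,1]>15)&(L[:,1]<112)&(L[:,2]>35)&(L[:,2]<110)&(i.max(1)-i.min(1)<40)
    Q=L[s];print(n,s.sum())
    for lo in range(15,112,12):
        m=(Q[:,1]>=lo)&(Q[:,1]<lo+12)
        if m.sum()>2: print(lo+6,'z top/med',np.percentile(Q[m,2],[90,50]).round(1),m.sum())
    if len(Q)>8:
        p=np.polyfit(Q[:,1],Q[:,2],1);print('slope angle',np.arctan(p[0]), 'tip',proj(k,(O+Rz.apply([-49,103,75]))[None]))
    # tip row along spanner column
    g=k['image'].mean(-1)[140:195,255:275];print(g[:40,5:15].max(1).astype(int))
print(robot.state()['t'])
```

```text
before 36
33 z top/med [59.5 57.2] 5
45 z top/med [67.8 66.7] 3
57 z top/med [66.4 65.4] 4
81 z top/med [60. 59.] 5
93 z top/med [60.5 55.8] 12
105 z top/med [59.5 57.8] 5
slope angle -0.07102347383458356 tip [[265.09936267 157.22225235]]
[171 168 169 170 170 168 167 168 166 167 168 165 165 166 168 167 167 167
 168 182 166 165 166 168 227 234 232 223 223 224 224 219 219 218 217 226
 233 238 239 232]
now 60
33 z top/med [80.7 58.3] 11
45 z top/med [79.9 79.4] 4
57 z top/med [81.9 78.9] 9
69 z top/med [80.7 79.3] 6
81 z top/med [80.6 79.5] 7
93 z top/med [85.5 80.5] 15
105 z top/med [86.3 85.1] 6
slope angle 0.16565235383926574 tip [[265.09936267 157.22225235]]
[170 168 167 169 166 167 166 165 167 168 167 167 167 167 228 241 240 233
 221 223 224 225 223 221 226 227 225 196 174 171 167 172 156 151 137 134
 143 150 154 162]
16.05
```

The top edge is flat (z 80–81 from y 45 to 81; it sloped about -0.22 before). The tip rose 10 px against 9.7 px expected for 0.26 rad. Still gripping and stationary, so I hand in.

Run:
```python
from h import *
print(order.finish_job())
```

```text
the job is handed in; nothing more can be done
None
```

I seated the orange cap on the block and let go of it, then gripped the bolt head and turned it 15° back until the spanner was level. I handed in at about 16 s with the gripper still holding the bolt; no verdict was reported.

**Last checks on the cap:** before the bolt work its top measured z ≈ 69 by the side camera, which reads about 1 mm low, and it was flat. A pin tip showed through the visible hole. The last picture shows it undisturbed.

**Last checks on the bolt and spanner:**
- **Grip:** the finger gap read 22.8 mm, which matches the 24 mm flats because the reading ran about 1.2 mm low on the 14 mm rib too. The arm was still.
- **Angle:** the gripper is upright to within 0.001 rad. The spanner's top edge is level by depth, and its tip rose 10 px against 9.7 px expected.

**What disagreed:**
- The side camera read about 4 mm too far toward -y compared with the top camera and the arm, and I corrected for that.
- A straight-line fit to all the spanner depth points gave 0.17 rad. I set it aside because it mixes in other surfaces; it read only -0.07 rad for the sagging spanner, which really sat at 0.26.
- A steady force of about 9 N remained on the wrist.

I did not re-measure the jar, tape roll or carton. I noticed no contact with them, and those in the later views looked unmoved.

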